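# Open the test fixture's clamp and hold the power module level over its pins

### The arm

A 7-joint arm with a two-finger parallel gripper is mounted at the origin on a cart in front of the work surface, level with it; the furniture and walls round the work are solid. World frame = base frame: x ahead of the robot, y to its left, z up, the work surface at z = 0. Lengths are in m, angles in rad, forces in N, time in s.
With the tool pointing down it reaches from about 0.425 to 0.925 m from the base axis. Payload 6.8 kg.
Tool frame: the origin (TCP) lies between the finger pads, 19 mm behind the fingertips; this is the grasp point; z points along the fingers, y is the line along which they close (so a half turn about z gives the same grasp; the last joint's range is limited). The gripper opens to 85 mm and grips with 20 to 120 N. Pads are 22 mm wide; open, the fingers measure 114 mm over their backs; the gripper's body (76 mm by 85 mm) begins 54 mm behind the grasp point. The pads swing forward as they close: fully open they stand 13 mm farther back than shut.
Start: joints at [1.195, 0.477, 0.022, 1.555, -0.011, 1.109, -0.083], TCP at [0.179, -0.651, 0.25] pointing down, gripper open.
Joint ranges: [-2.96, 2.96], [-0.34, 2.1], [-1.41, 1.46], [0.24, 2.44], [-1.37, 4.51], [0.17, 1.92], [-2.96, 2.96]. Speed limits (rad/s): [2.39, 2.39, 3.14, 3.14, 3.14, 3.14, 3.14].

### API

Orientations are given as a 3x3 rotation matrix whose columns are the frame's x, y, z axes.
In Python, from station import monitor, imaging, ticket gives the robot as it stands.
- The arm moves only by the tool drive_tool, never from a script. Its argument "targets" is a list of rows, each a list of 7 numbers: the opening, from -1 (shut) to 1 (fully open), then the shift along the tool's x, y, z in m, then the turn, a rotation vector about the tool's x, y, z in rad. A call has 1 to 20 rows; each row is the pose to reach, as a shift and turn from the pose commanded when the call began, along the tool's axes at that moment; what a row does not reach only later rows make up. A row lasts 1/8 s, in which the tool goes at most 62.5 mm and 10.7 degrees, less where a joint would pass 70% of its speed; a pose out of reach is approached as far as the arm can. A call with a gripper value outside its range is refused whole. The fingers move at their own pace and stop on an object; "newtons" is the grip in N (left out, the last holds). Time passes only in rows, so rows that repeat a pose let the fingers close. It gives the time, the measured TCP pose, the force, the opening and the grip force at its end, in the units of the state.
- monitor.get_state(): the state, without advancing time (a new reading comes with each control period).
- imaging.read_camera(name): name is "scene" or "side" or "wrist"; returns a dict with "image" (400x640x3 uint8, red, green, blue), "depth" (400x640 float32, m along the optical axis (not along the pixel's ray), 0 where there is no reading), "intrinsics" (3x3 intrinsics, pixels), "view" (4x4, takes a point from world to camera coordinates). Camera axes: x right, y down, z forward; pixel columns grow to the right and rows downward; lengths in m; the calibration is good to about 2 mm. The wrist camera is an equidistant fisheye: a pixel r from the principal point sees the ray r / f radians off the axis. A picture is of the moment at which its call begins.
- ticket.sign_off(): hands the job in; it is judged then, once.
Trained networks look in a picture, given as the dict that the camera call returned (one of the last four; its "shot" number tells which), for a name from the list of things; names that differ only in an ending like _2 or _b are one class to them, and where a whole thing is asked for, a point or a joint stands for the part that bears it (a point fixed in the world has none). Each returns a list of dicts, best first, with "conf" (0 to 1); they miss things now and then, are a little off and sometimes report something else, mostly with a low value. They report only what shows in the picture. A call takes as long as a camera call.
- imaging.search_frame(query, picture): "bbox" ([left, top, right, bottom] in pixels, round what is visible of it).
- imaging.trace(query, picture): "mask" (400x640 bool, what is visible of it) and "bbox" ([left, top, right, bottom] in pixels, round what is visible of it).
- imaging.spot_point(query, picture): "uv" ([column, row] in pixels: a listed point, or the origin of a listed thing).
The state is a dict: "time_s": time; "q": joint angles; "joint_velocities": joint speeds; "effort": joint torques, N m; "ee_pos": TCP position; "orientation": TCP orientation; "ft_force": force on the tool from outside, world axes, zero at the start; "moment": the same for the moment, N m; "width": finger opening in m; "grasp_force": force on a finger pad.
Only numpy, scipy, OpenCV 4.12 (cv2) and the standard library are available. Lean on these libraries where they do the work, as an engineer would, in place of code of your own. Each camera call takes 0.05 s, during which the arm holds its last target. There are 200 camera calls.

### The job

Open the test fixture's clamp: turn its wing knob a quarter turn clockwise, seen from above, until it clicks over fully open, and let go of it. Then lift the power module by the upright web at its balance point and bring it, without touching the fixture with it, to about three centimetres above the tips of the two locating pins, level and with its two foot holes lined up over the pins, transformer end at the end farther from the knob. Finish while holding it there, still and gripped at the balance point, so that I can lay the thermal pad under it; leave the other things on the bench where they are.

Things in the scene. Friction and masses are not known exactly. Their poses are not given: they have to be found in the camera images.
- power_module: loose module, 0.4 to 0.7 kg: foot strip 44 (x) x 240 (y) x 4 mm lying flat; on its centre line an upright web 8 mm thick, y -95 to +54, top 44 mm up, with 3 flat transistors on the +x face, y -88 to -28; a heavy transformer 54 wide, 52 high stands at y +60 to +100. Origin: centre of the foot's underside; y towards the transformer, z up
- balance_point (a point): the module's balance point, straight above its centre of mass: middle of the web's thickness, 30 mm above the underside, 36 mm from the strip's middle towards the transformer; axes as the module's. Grip the 8 mm web here from above, fingers either side, tips just above the 4 mm foot; the web is smooth (friction about 0.35), so gripped elsewhere the module tips
- module_hole_transformer (a point): centre, at the underside, of the 10 mm hole in the foot beyond the transformer, 110 mm from the strip's middle
- module_hole_light (a point): centre, at the underside, of the 10 mm hole in the foot at the other, light end, 110 mm from the strip's middle
- test_fixture: fixed test fixture: aluminium plate, x -90 to +40, y -131 to +131, top 14 mm above the bench; two black rest blocks (tops at 22 mm), a low spring-probe block and two pins on the line x = 0; quarter-turn clamp at x -50, y -66. Origin: on the bench midway between the pins; y runs away from the knob's end to the transformer's end, z up
- pin_transformer (a point): tip of the 9.6 mm locating pin at the fixture's end farther from the knob, 44 mm above the bench; the module's transformer-end hole belongs over it
- pin_light (a point): tip of the other 9.6 mm locating pin, at the knob's end of the fixture, 44 mm above the bench, 220 mm from the first; the module's light-end hole belongs over it
- knob_axis (a point): on the upright axis of the clamp's wing knob, mid-height of its wing, 60 mm above the bench; axes as the fixture's. Wing: black bar 46 long, 12 thick, 48 to 73 mm above the bench, along the fixture's x when shut, as is the steel finger below it (43 mm long, top 36 mm up) that reaches over the seat. A spring strut, 41 mm high, sits to its -x, +y side
- clamp_knob (a joint): angle of wing knob and finger, rad: 0 = shut, 1.57 = fully open at its stop (finger along the fixture's -y), growing clockwise from above. An over-centre spring resists with up to about 0.15 N m; past half way (0.79) it pulls the knob on to the open stop once let go, short of that it springs back to shut
- screw_tray: yellow plastic tray with screws, 63 x 63 x 32 mm, a bystander; origin at its underside
- relay_spare: grey box relay, 36 x 28 x 38 mm, a bystander; origin at its underside
- solder_spool: small solder spool standing on end, 50 mm across, 34 mm high, a bystander; origin at its underside
- heatsink: small finned heatsink, 30 x 40 x 22 mm, a bystander; origin at its underside

How it is judged:
By the outcome, as a careful person would: the job done as asked, in the order asked, and still so for the second after the job is handed in, while the arm keeps its last pose, push and grip.
It also fails if it takes over 53 s, if anything falls off the work surface, if the arm or the gripper's body presses on something with over 40 N, if the wrist force passes 120 N, or if a joint passes its speed limit or range.

## Working session

There is one attempt and no reset: what is moved stays moved. The work goes in short steps, Python scripts to look and compute and a tool call to move; the robot and the scene stay as the last step left them, time stands still between calls to the robot, and variables do not carry over. Pictures are saved under pics/ and viewed, at most 10 in all, crops included, and the job is handed in when it is done.

Besides the shell and the picture viewer there is one more tool, called after "Request:" by a JSON object that holds its "fn" and its "kwargs". drive_tool: Moves the arm, as the interface text tells. Its arguments: {"type":"object","properties":{"targets":{"type":"array","items":{"type":"array","items":{"type":"number"}}},"newtons":{"type":"number"}},"required":["targets"]}

```bash
ls; mkdir -p pics
cat > h.py <<'E'
import numpy as np, cv2
from station import monitor, imaging, ticket
def ray(p,uv):
    K=np.array(p["intrinsics"]);x=(uv[0]-K[0,2])/K[0,0];y=(uv[1]-K[1,2])/K[1,1]
    return np.array([x,y,1.])
def atz(p,uv,z):
    V=np.array(p["view"]);R,t=V[:3,:3],V[:3,3];o=-R.T@t;d=R.T@ray(p,uv)
    return o+d*(z-o[2])/d[2]
def cloud(p):
    K=np.array(p["intrinsics"]);V=np.array(p["view"]);d=p["depth"]
    v,u=np.mgrid[:400,:640];c=np.stack([(u-K[0,2])/K[0,0]*d,(v-K[1,2])/K[1,1]*d,d],-1)
    return (c-V[:3,3])@V[:3,:3]
def save(n,im): cv2.imwrite(f"pics/{n}.png",cv2.cvtColor(im,cv2.COLOR_RGB2BGR))
E
python3 - <<'E'
from h import *
s=monitor.get_state();print(s)
Z=dict(balance_point=.03,module_hole_transformer=0.004,module_hole_light=0.004,power_module=0,test_fixture=0,pin_transformer=.044,pin_light=.044,knob_axis=.06,screw_tray=0,relay_spare=0,solder_spool=0,heatsink=0)
for n in("scene","side"):
    p=imaging.read_camera(n);save(n,p["image"]);print(n,p["intrinsics"],np.round(p["view"],3).tolist())
    for q,z in Z.items():
        print(q,[(np.round(r["conf"],2),np.round(r["uv"]),np.round(atz(p,r["uv"],z),3)) for r in imaging.spot_point(q,p)[:2]])
E
```

```text
pics
{'time_s': 0.0, 'q': array([ 1.19491394,  0.47781341,  0.02232688,  1.55645179, -0.01154477,
        1.10929758, -0.08309055]), 'joint_velocities': array([-0.00022607,  0.00083191, -0.00062504,  0.0018386 , -0.00088049,
       -0.00085847,  0.00160332]), 'effort': array([ 5.58980501e-04, -5.96448755e+01,  1.60841726e+00, -2.81204009e+01,
        1.25589242e-02,  9.09518480e-03, -6.47692545e-06]), 'ee_pos': array([ 0.17845986, -0.6504008 ,  0.24901636]), 'orientation': array([[ 9.64354053e-01,  2.64614679e-01, -5.75509685e-04],
       [ 2.64615289e-01, -9.64352468e-01,  1.75088383e-03],
       [-9.16846207e-05, -1.84076058e-03, -9.99998302e-01]]), 'ft_force': array([-0.08072977, -0.33831166, -0.22208962]), 'moment': array([-0.03899268, -0.01531989,  0.05636269]), 'grasp_force': 0.0, 'width': 0.08529044088527177}
scene [[407.25396902   0.         329.17924836]
 [  0.         407.25396902 195.67143573]
 [  0.           0.           1.        ]] [[-0.585, -0.811, -0.018, 0.349], [-0.61, 0.455, -0.649, 0.379], [0.534, -0.369, -0.761, 0.894], [0.0, 0.0, 0.0, 1.0]]
balance_point [(np.f
[... 1908 characters left out ...]
y([ 0.522, -0.216,  0.   ]))]
pin_transformer [(np.float64(0.88), array([310., 235.]), array([ 0.513, -0.111,  0.044]))]
pin_light [(np.float64(0.77), array([320., 314.]), array([ 0.529, -0.329,  0.044]))]
knob_axis [(np.float64(0.73), array([295., 291.]), array([ 0.482, -0.285,  0.06 ]))]
screw_tray [(np.float64(0.61), array([355., 217.]), array([ 0.638, -0.002,  0.   ]))]
relay_spare [(np.float64(0.53), array([355., 176.]), array([0.659, 0.19 , 0.   ]))]
solder_spool [(np.float64(0.78), array([366., 270.]), array([ 0.644, -0.187,  0.   ]))]
heatsink [(np.float64(0.51), array([354., 199.]), array([0.643, 0.077, 0.   ])), (np.float64(0.27), array([353., 176.]), array([0.652, 0.191, 0.   ]))]
```

View pics/scene.png

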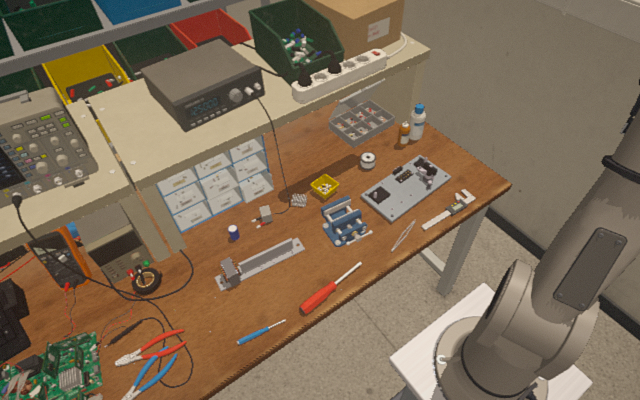

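View pics/side.png

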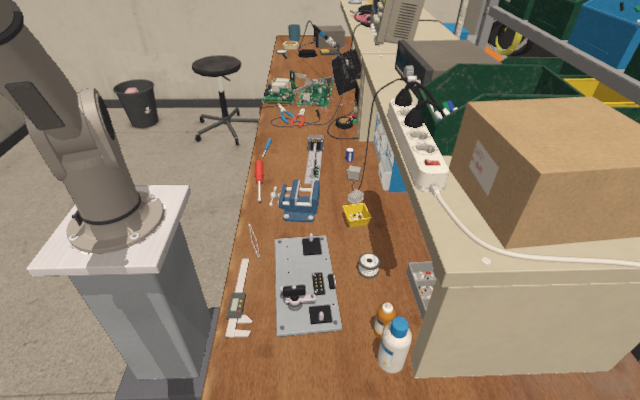

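The pictures show the fixture at cols 363–450 and rows 155–220 of the scene view, with its knob near (428,167). The module is near (250,262) with its transformer end at (222,281). A blue vise stands between them, around (345,222). The detections agree across both cameras, so I'm moving above the knob.

Request:
{"fn": "drive_tool", "kwargs": {"targets": [[1,0.385,-0.27,0.05,0,0,0.218],[1,0.385,-0.27,0.05,0,0,0.218],[1,0.385,-0.27,0.05,0,0,0.218],[1,0.385,-0.27,0.05,0,0,0.218],[1,0.385,-0.27,0.05,0,0,0.218],[1,0.385,-0.27,0.05,0,0,0.218],[1,0.385,-0.27,0.05,0,0,0.218],[1,0.385,-0.27,0.05,0,0,0.218],[1,0.385,-0.27,0.05,0,0,0.218],[1,0.385,-0.27,0.05,0,0,0.218],[1,0.385,-0.27,0.05,0,0,0.218]]}}

```text
time_s: 2.68
ee_pos: [0.4774, -0.2903, 0.2002]
orientation: [[0.999, 0.047, -0.0], [0.047, -0.999, -0.001], [-0.0, 0.001, -1.0]]
ft_force: [-0.4, 0.1, -0.1]
width: 0.0851
grasp_force: 0.0
```

```bash
cat >> h.py <<'E'
def wray(p,uv):
    K=np.array(p["intrinsics"]);x=(uv[0]-K[0,2])/K[0,0];y=(uv[1]-K[1,2])/K[1,1];r=np.hypot(x,y)+1e-9
    return np.array([x/r*np.sin(r),y/r*np.sin(r),np.cos(r)])
def watz(p,uv,z):
    V=np.array(p["view"]);R,t=V[:3,:3],V[:3,3];o=-R.T@t;d=R.T@wray(p,uv)
    return o+d*(z-o[2])/d[2]
def wproj(p,X):
    V=np.array(p["view"]);K=np.array(p["intrinsics"]);c=V[:3,:3]@X+V[:3,3]
    th=np.arctan2(np.hypot(c[0],c[1]),c[2]);a=np.arctan2(c[1],c[0]);return K[0,2]+K[0,0]*th*np.cos(a),K[1,2]+K[1,1]*th*np.sin(a)
def wlook(name,Z):
    s=monitor.get_state();print(s["time_s"],s["q"].round(2),s["ee_pos"].round(4),s["orientation"].round(3).tolist())
    p=imaging.read_camera("wrist");save(name,p["image"])
    for q,z in Z.items():
        print(q,[(round(float(r["conf"]),2),np.round(r["uv"],1),np.round(watz(p,r["uv"],z),4)) for r in imaging.spot_point(q,p)[:2]])
    return p
E
python3 - <<'E'
from h import *
p=wlook("w1",dict(knob_axis=.06,pin_transformer=.044,pin_light=.044,test_fixture=0))
print(p["intrinsics"])
E
```

```text
2.675 [ 0.52  0.34 -0.1   1.88  0.04  0.92 -1.13] [ 0.4774 -0.2903  0.2002] [[0.999, 0.047, -0.0], [0.047, -0.999, -0.001], [-0.0, 0.001, -1.0]]
knob_axis [(0.66, array([315.3, 191.6]), array([ 0.477 , -0.2865,  0.06  ]))]
pin_transformer [(0.78, array([139.7, 145. ]), array([ 0.5144, -0.1045,  0.044 ]))]
pin_light [(0.8, array([358.8, 133. ]), array([ 0.5296, -0.3234,  0.044 ]))]
test_fixture [(0.61, array([250.3, 128.8]), array([ 0.5265, -0.2144,  0.    ]))]
[[309.70691629   0.         320.49898944]
 [  0.         309.70691629 197.86713003]
 [  0.           0.           1.        ]]
```

View pics/w1.png

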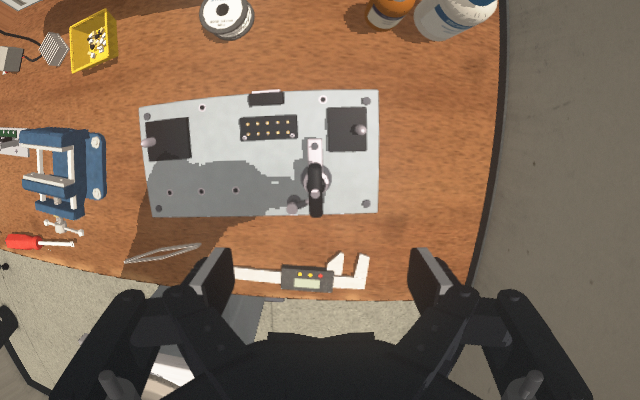

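The wrist view shows the wing at col 315, rows 162–216, over the plate, with pins at (145,143) and (360,130). Joint 7 has more room if the knob is gripped half a turn round, so I'm turning counter-clockwise first.

Request:
{"fn": "drive_tool", "kwargs": {"targets": [[1,0,-0.005,0.03,0,0,-0.18],[1,0,-0.005,0.05,0,0,-0.36],[1,0,-0.005,0.05,0,0,-0.54],[1,0,-0.005,0.05,0,0,-0.72],[1,0,-0.005,0.05,0,0,-0.9],[1,0,-0.005,0.05,0,0,-1.08],[1,0,-0.005,0.05,0,0,-1.26],[1,0,-0.005,0.05,0,0,-1.44],[1,0,-0.005,0.05,0,0,-1.62],[1,0,-0.005,0.05,0,0,-1.8],[1,0,-0.005,0.05,0,0,-1.98],[1,0,-0.005,0.05,0,0,-2.16],[1,0,-0.005,0.05,0,0,-2.34],[1,0,-0.005,0.05,0,0,-2.52],[1,0,-0.005,0.05,0,0,-2.7],[1,0,-0.005,0.05,0,0,-2.88],[1,0,-0.005,0.05,0,0,-3.0],[1,0,-0.005,0.05,0,0,-3.1],[1,0,-0.005,0.05,0,0,-3.1],[1,0,-0.005,0.05,0,0,-3.1]]}}

```text
time_s: 5.42
ee_pos: [0.4781, -0.2839, 0.15]
orientation: [[-1.0, -0.006, -0.0], [-0.006, 1.0, -0.0], [0.0, -0.0, -1.0]]
ft_force: [-0.6, -1.0, 0.1]
width: 0.0856
grasp_force: 0.0
```

Run:
```python
from h import *
p=wlook("w2",dict(knob_axis=.06,pin_transformer=.044,pin_light=.044,test_fixture=0))
m=imaging.trace("knob_axis",p)
for r in m[:1]:
    print(r["conf"],r["bbox"])
```

```text
5.425 [ 1.03  0.52 -0.79  1.89  0.46  0.92  1.6 ] [ 0.4781 -0.2839  0.15  ] [[-1.0, -0.006, -0.0], [-0.006, 1.0, -0.0], [0.0, -0.0, -1.0]]
knob_axis [(0.84, array([316.1, 210.7]), array([ 0.4793, -0.2878,  0.06  ]))]
pin_transformer [(0.64, array([506. , 241.4]), array([ 0.5156, -0.1111,  0.044 ]))]
pin_light [(0.95, array([269.9, 264.5]), array([ 0.5334, -0.3273,  0.044 ])), (0.22, array([404.5, 330.4]), array([ 0.6096, -0.2012,  0.044 ]))]
test_fixture [(0.78, array([387.7, 234.6]), array([ 0.5241, -0.2187,  0.    ]))]
0.87 [240.8, 141.5, 517.5, 289.6]
```

Request:
{"fn": "drive_tool", "kwargs": {"targets": [[1,0,-0.0025,0.04,0,0,-0.07],[1,0,-0.0025,0.07,0,0,-0.07],[1,0,-0.0025,0.084,0,0,-0.07],[1,0,-0.0025,0.084,0,0,-0.07],[-1,0,-0.0025,0.084,0,0,-0.07],[-1,0,-0.0025,0.084,0,0,-0.07],[-1,0,-0.0025,0.084,0,0,-0.07],[-1,0,-0.0025,0.084,0,0,-0.07],[-1,0,-0.0025,0.084,0,0,-0.07],[-1,0,-0.0025,0.084,0,0,-0.07],[-1,0,-0.0025,0.084,0,0,-0.07]], "newtons": 60}}

```text
time_s: 7.1
ee_pos: [0.4787, -0.2858, 0.0673]
orientation: [[-0.997, -0.078, 0.0], [-0.078, 0.997, -0.001], [-0.0, -0.001, -1.0]]
ft_force: [-3.6, 2.1, 11.2]
width: 0.0112
grasp_force: 77.8
```

Request:
{"fn": "drive_tool", "kwargs": {"targets": [[-1,0,0,-0.002,0,0,0.1],[-1,0,0,-0.002,0,0,0.22],[-1,0,0,-0.002,0,0,0.34],[-1,0,0,-0.002,0,0,0.46],[-1,0,0,-0.002,0,0,0.58],[-1,0,0,-0.002,0,0,0.7],[-1,0,0,-0.002,0,0,0.82],[-1,0,0,-0.002,0,0,0.94],[-1,0,0,-0.002,0,0,1.06],[-1,0,0,-0.002,0,0,1.18],[-1,0,0,-0.002,0,0,1.3],[-1,0,0,-0.002,0,0,1.4],[-1,0,0,-0.002,0,0,1.48],[-1,0,0,-0.002,0,0,1.54],[-1,0,0,-0.002,0,0,1.56],[-1,0,0,-0.002,0,0,1.56]]}}

```text
time_s: 9.1
ee_pos: [0.479, -0.2853, 0.0677]
orientation: [[-0.09, 0.996, 0.001], [0.996, 0.09, 0.001], [0.001, 0.001, -1.0]]
ft_force: [5.4, 2.7, -8.6]
width: 0.0105
grasp_force: 80.1
```

Run:
```python
from h import *
s=monitor.get_state();print({k:np.round(v,3).tolist() for k,v in s.items()})
```

```text
{'time_s': 9.1, 'q': [0.702, 0.552, -0.353, 1.957, 0.29, 0.681, 0.261], 'joint_velocities': [0.002, 0.001, -0.002, -0.001, 0.002, -0.0, 0.007], 'effort': [2.414, -58.079, -1.723, -19.169, 0.726, 1.483, 0.047], 'ee_pos': [0.479, -0.285, 0.068], 'orientation': [[-0.09, 0.996, 0.001], [0.996, 0.09, 0.001], [0.001, 0.001, -1.0]], 'ft_force': [5.429, 2.687, -8.616], 'moment': [0.448, -1.156, -0.124], 'grasp_force': 80.06, 'width': 0.01}
```

Request:
{"fn": "drive_tool", "kwargs": {"targets": [[1,0,0,0,0,0,0],[1,0,0,0,0,0,0],[1,0,0,0,0,0,0],[1,0,0,0,0,0,0],[1,0,0,-0.05,0,0,0],[1,0,0,-0.11,0,0,0],[1,0.04,0,-0.16,0,0,0],[1,0.07,0.04,-0.19,0,0,0],[1,0.07,0.04,-0.19,0,0,0],[1,0.07,0.04,-0.19,0,0,0]]}}

```text
time_s: 10.35
ee_pos: [0.5112, -0.2132, 0.2576]
orientation: [[-0.089, 0.996, -0.001], [0.996, 0.089, -0.0], [-0.0, -0.001, -1.0]]
ft_force: [0.3, -0.3, -0.1]
width: 0.0854
grasp_force: 0.0
```

Run:
```python
from h import *
p=wlook("w3",dict(knob_axis=.06,pin_transformer=.044,pin_light=.044,test_fixture=0))
```

```text
10.35 [ 0.66  0.31 -0.46  1.81  0.16  1.06  0.23] [ 0.5112 -0.2132  0.2576] [[-0.089, 0.996, -0.001], [0.996, 0.089, -0.0], [-0.0, -0.001, -1.0]]
knob_axis [(0.91, array([286., 237.]), array([ 0.4782, -0.2864,  0.06  ]))]
pin_transformer [(0.71, array([335.8,  78.1]), array([ 0.518 , -0.1069,  0.044 ]))]
pin_light []
test_fixture [(0.82, array([333. , 173.8]), array([ 0.5275, -0.2214,  0.    ]))]
```

View pics/w3.png

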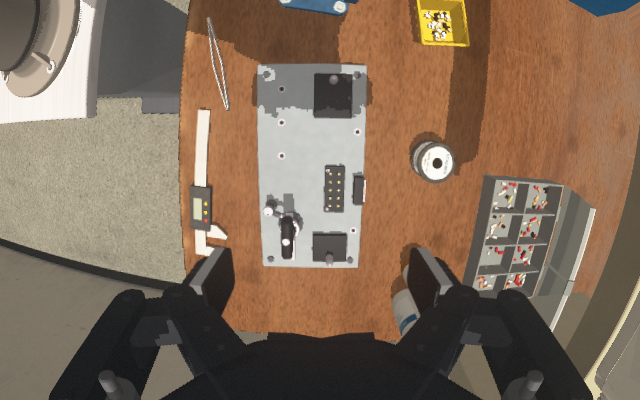

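The clamp is open: the wing now lies along the plate, cols 282–298, rows 215–258. The pins are at (334,79) and (329,259). Next I'm going above the module.

Request:
{"fn": "drive_tool", "kwargs": {"targets": [[1,0.06,0.01,0,0,0,0],[1,0.12,0.02,0,0,0,0.05],[1,0.513,0.069,0.03,0,0,0.211],[1,0.513,0.069,0.03,0,0,0.211],[1,0.513,0.069,0.03,0,0,0.211],[1,0.513,0.069,0.03,0,0,0.211],[1,0.513,0.069,0.03,0,0,0.211],[1,0.513,0.069,0.03,0,0,0.211],[1,0.513,0.069,0.03,0,0,0.211],[1,0.513,0.069,0.03,0,0,0.211],[1,0.513,0.069,0.03,0,0,0.211],[1,0.513,0.069,0.03,0,0,0.211]]}}

```text
time_s: 12.1
ee_pos: [0.5357, 0.3021, 0.228]
orientation: [[0.124, 0.992, 0.0], [0.992, -0.124, -0.001], [-0.001, 0.0, -1.0]]
ft_force: [-0.4, -0.3, 0.4]
width: 0.0855
grasp_force: 0.0
```

Run:
```python
from h import *
p=wlook("w4",dict(balance_point=.03,module_hole_transformer=0.004,module_hole_light=0.004,power_module=0))
```

```text
12.1 [-0.17  0.47 -0.6   1.7   0.3   1.07 -0.99] [0.5357 0.3021 0.228 ] [[0.124, 0.992, 0.0], [0.992, -0.124, -0.001], [-0.001, 0.0, -1.0]]
balance_point [(0.8, array([317.8, 172. ]), array([0.5336, 0.3071, 0.03  ])), (0.61, array([321.5, 281.5]), array([0.5209, 0.1735, 0.03  ]))]
module_hole_transformer [(0.87, array([316.4, 101.9]), array([0.5413, 0.3812, 0.004 ]))]
module_hole_light [(0.75, array([321.7, 278. ]), array([0.5199, 0.1628, 0.004 ])), (0.22, array([320.5, 197.5]), array([0.532 , 0.2712, 0.004 ]))]
power_module [(0.95, array([320.3, 195.9]), array([0.5319, 0.272 , 0.    ]))]
```

View pics/w4.png

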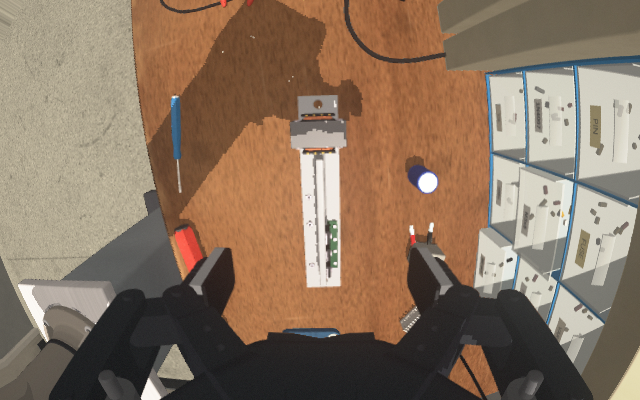

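The module's strip spans cols 301–340 and rows 95–287. The web is at col 320, the transformer at rows 120–150 and the balance point near (318,172). I'm descending and gripping there.

Request:
{"fn": "drive_tool", "kwargs": {"targets": [[1,0.005,-0.0023,0.05,0,0,-0.024],[1,0.005,-0.0023,0.1,0,0,-0.024],[1,0.005,-0.0023,0.15,0,0,-0.024],[1,0.005,-0.0023,0.18,0,0,-0.024],[1,0.005,-0.0023,0.2,0,0,-0.024],[1,0.005,-0.0023,0.2,0,0,-0.024],[1,0.005,-0.0023,0.2,0,0,-0.024],[-1,0.005,-0.0023,0.2,0,0,-0.024],[-1,0.005,-0.0023,0.2,0,0,-0.024],[-1,0.005,-0.0023,0.2,0,0,-0.024],[-1,0.005,-0.0023,0.2,0,0,-0.024],[-1,0.005,-0.0023,0.2,0,0,-0.024],[-1,0.005,-0.0023,0.2,0,0,-0.024],[-1,0.005,-0.0023,0.2,0,0,-0.024]], "newtons": 90}}

```text
time_s: 14.1
ee_pos: [0.5338, 0.3095, 0.0284]
orientation: [[0.098, 0.995, 0.001], [0.995, -0.098, 0.0], [0.0, 0.001, -1.0]]
ft_force: [1.8, -0.5, 4.4]
width: 0.0068
grasp_force: 88.9
```

Request:
{"fn": "drive_tool", "kwargs": {"targets": [[-1,0,0,-0.005,0,0,0],[-1,0,0,-0.015,0,0,0],[-1,0,0,-0.03,0,0,0],[-1,0,0,-0.05,0,0,0],[-1,0,0,-0.08,0,0,0],[-1,0,0,-0.1,0,0,0],[-1,0,0,-0.1,0,0,0],[-1,0,0,-0.1,0,0,0]]}}

```text
time_s: 15.1
ee_pos: [0.5329, 0.3088, 0.1273]
orientation: [[0.098, 0.995, -0.001], [0.995, -0.098, -0.001], [-0.001, -0.001, -1.0]]
ft_force: [0.8, -0.6, -5.0]
width: 0.0068
grasp_force: 87.9
```

Run:
```python
from h import *
s=monitor.get_state();print({k:np.round(v,3).tolist() for k,v in s.items()})
p=wlook("w5",dict(module_hole_transformer=.105,module_hole_light=.105,power_module=.101,balance_point=.131))
a=imaging.read_camera("side");save("s5",a["image"])
im=np.vstack([p["image"][:,100:540],]);b=cv2.resize(a["image"][80:260,220:440],None,fx=2,fy=2.222)[:400,:360]
save("c5",np.hstack([im,b]))
```

```text
{'time_s': 15.1, 'q': [-0.211, 0.582, -0.566, 1.774, 0.387, 0.899, -1.045], 'joint_velocities': [-0.002, 0.014, 0.005, 0.007, -0.002, 0.002, 0.001], 'effort': [-0.062, -61.512, -8.715, -25.178, 0.014, -0.041, 0.004], 'ee_pos': [0.533, 0.309, 0.127], 'orientation': [[0.098, 0.995, -0.001], [0.995, -0.098, -0.001], [-0.001, -0.001, -1.0]], 'ft_force': [0.807, -0.628, -5.015], 'moment': [0.047, 0.012, 0.012], 'grasp_force': 87.932, 'width': 0.007}
15.1 [-0.21  0.58 -0.57  1.77  0.39  0.9  -1.04] [0.5329 0.3088 0.1273] [[0.098, 0.995, -0.001], [0.995, -0.098, -0.001], [-0.001, -0.001, -1.0]]
module_hole_transformer [(0.77, array([321.8, 110.2]), array([0.5406, 0.379 , 0.105 ]))]
module_hole_light []
power_module [(0.72, array([320.6, 303.7]), array([0.5293, 0.2707, 0.101 ]))]
balance_point [(0.67, array([322.4, 277.9]), array([0.5337, 0.3068, 0.131 ]))]
```

View pics/c5.png

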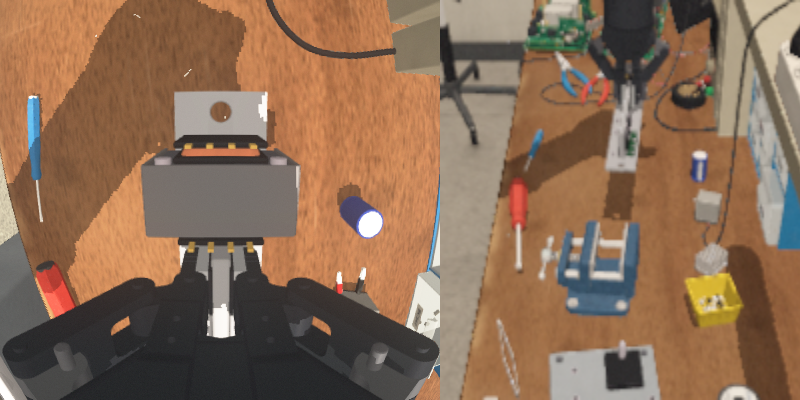

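The module hangs level (moments near zero, 5 N), with the hole at crop (220,110). While the arm is clear of the fixture, I'm fixing its pose from the two static cameras.

Run:
```python
from h import *
for n in("scene","side"):
    p=imaging.read_camera(n)
    for q,z in dict(pin_transformer=.044,pin_light=.044,knob_axis=.06,test_fixture=0).items():
        print(n,q,[(round(float(r["conf"]),2),np.round(r["uv"],1),atz(p,r["uv"],z).round(4)) for r in imaging.spot_point(q,p)[:1]])
    for r in imaging.trace("test_fixture",p)[:1]:
        c=cloud(p)[r["mask"]&(p["depth"]>0)]
        t=c[(c[:,2]>.009)&(c[:,2]<.019)]
        print(len(c),len(t),np.median(t[:,2]));R=cv2.minAreaRect(t[:,:2].astype(np.float32)*1000);print(R)
        hi=c[(c[:,2]>.030)];print("hi",hi[np.argsort(hi[:,1])][::max(1,len(hi)//25)].round(3).tolist())
p=cv2.imread("pics/w3.png")
for im,box,nm in((p,(180,310,290,350),"w3"),):
    pass
a=cv2.resize(p[60:100,310:360],None,fx=8,fy=8,interpolation=2);b=cv2.resize(p[225:275,310:360],None,fx=8,fy=8,interpolation=2)
cv2.imwrite("pics/pins.png",np.hstack([np.pad(a,((0,80),(0,0),(0,0))),b]))
```

```text
scene pin_transformer [(0.68, array([372.9, 191.2]), array([ 0.5204, -0.1017,  0.044 ]))]
scene pin_light [(0.55, array([427. , 157.6]), array([ 0.5265, -0.3241,  0.044 ]))]
scene knob_axis [(0.66, array([431. , 166.8]), array([ 0.4812, -0.2921,  0.06  ]))]
scene test_fixture [(0.7, array([397.8, 181. ]), array([ 0.5344, -0.2169,  0.    ]))]
2908 2165 0.014407702946132323
((496.9929504394531, -216.75802612304688), (130.62120056152344, 265.37811279296875), 4.505824565887451)
hi [[0.527, -0.328, 0.031], [0.535, -0.324, 0.04], [0.48, -0.321, 0.038], [0.479, -0.312, 0.036], [0.474, -0.306, 0.061], [0.473, -0.302, 0.073], [0.478, -0.297, 0.076], [0.472, -0.294, 0.065], [0.478, -0.291, 0.071], [0.48, -0.287, 0.076], [0.47, -0.285, 0.043], [0.466, -0.283, 0.034], [0.477, -0.28, 0.074], [0.474, -0.279, 0.069], [0.472, -0.277, 0.033], [0.474, -0.273, 0.039], [0.471, -0.27, 0.056], [0.471, -0.268, 0.065], [0.474, -0.266, 0.072], [0.454, -0.265, 0.043], [0.448, -0.264, 0.04], [0.455, -0.263, 0.039], [0.471, -0.262, 0.057], [0.456, -0.26, 0.04], [0.51, -0.105, 0.039], [0.512, -0.103, 0.039]]
sid
[... 327 characters left out ...]
16.59832763671875), (130.3030548095703, 264.73480224609375), 4.229740142822266)
hi [[0.532, -0.33, 0.042], [0.485, -0.328, 0.034], [0.479, -0.326, 0.035], [0.528, -0.324, 0.04], [0.477, -0.321, 0.037], [0.487, -0.315, 0.039], [0.484, -0.31, 0.038], [0.476, -0.307, 0.038], [0.48, -0.306, 0.07], [0.485, -0.305, 0.071], [0.475, -0.304, 0.057], [0.474, -0.301, 0.039], [0.482, -0.298, 0.075], [0.476, -0.295, 0.073], [0.485, -0.291, 0.072], [0.486, -0.289, 0.045], [0.485, -0.287, 0.073], [0.49, -0.284, 0.038], [0.473, -0.281, 0.071], [0.483, -0.275, 0.072], [0.477, -0.269, 0.075], [0.473, -0.268, 0.073], [0.456, -0.266, 0.032], [0.448, -0.263, 0.042], [0.452, -0.258, 0.042], [0.518, -0.107, 0.04]]
```

View pics/pins.png

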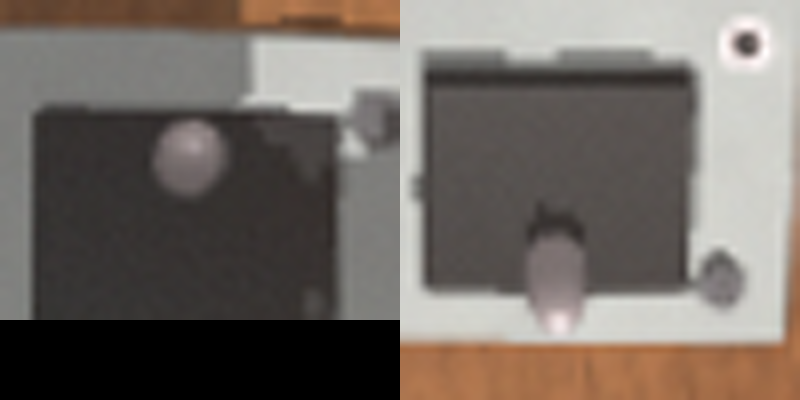

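The plate fits agree: fixture origin is about (0.5235, −0.2155), yaw 4.4°. In the crops the pin tips are at about (190,155) and (555,322). I'm carrying the module over high.

Request:
{"fn": "drive_tool", "kwargs": {"targets": [[-1,0,0,-0.03,0,0,0],[-1,0,0,-0.07,0,0,0],[-1,-0.01,0,-0.1,0,0,0],[-1,-0.04,0.003,-0.11,0,0,-0.015],[-1,-0.08,0.006,-0.11,0,0,-0.03],[-1,-0.12,0.009,-0.11,0,0,-0.045],[-1,-0.16,0.012,-0.11,0,0,-0.06],[-1,-0.2,0.015,-0.11,0,0,-0.075],[-1,-0.24,0.018,-0.11,0,0,-0.09],[-1,-0.28,0.021,-0.11,0,0,-0.105],[-1,-0.32,0.024,-0.11,0,0,-0.12],[-1,-0.36,0.027,-0.11,0,0,-0.135],[-1,-0.4,0.03,-0.11,0,0,-0.15],[-1,-0.43,0.032,-0.11,0,0,-0.16],[-1,-0.46,0.034,-0.1,0,0,-0.17],[-1,-0.48,0.035,-0.08,0,0,-0.175],[-1,-0.485,0.0353,-0.05,0,0,-0.175],[-1,-0.485,0.0353,-0.03,0,0,-0.175],[-1,-0.485,0.0353,-0.02,0,0,-0.175],[-1,-0.485,0.0353,-0.02,0,0,-0.175]]}}

```text
time_s: 18.5
ee_pos: [0.5206, -0.1761, 0.1472]
orientation: [[-0.078, 0.997, -0.001], [0.997, 0.078, 0.001], [0.001, -0.001, -1.0]]
ft_force: [0.6, -1.2, -4.9]
width: 0.0069
grasp_force: 88.2
```

Run:
```python
from h import *
s=monitor.get_state();print(s["moment"].round(3),s["ft_force"].round(2),s["q"].round(2),s["width"])
ee=s["ee_pos"];u=ee[2]-.0284;print(ee,s["orientation"].round(4).tolist(),u)
for n in("scene","side","wrist"):
    p=imaging.read_camera(n);save(n+"6",p["image"]);f=watz if n=="wrist" else atz
    for q,z in dict(module_hole_transformer=u+.004,module_hole_light=u+.004,power_module=u,balance_point=u+.03,pin_transformer=.044,pin_light=.044).items():
        print(n,q,[(round(float(r["conf"]),2),np.round(r["uv"],1),f(p,r["uv"],z).round(4)) for r in imaging.spot_point(q,p)[:1]])
a=cv2.imread("pics/scene6.png")[110:260,300:460];b=cv2.imread("pics/side6.png")[180:340,240:400]
cv2.imwrite("pics/c6.png",np.hstack([cv2.resize(a,(400,375)),cv2.resize(b[:150],(400,375))]))
```

```text
[-0.016 -0.016 -0.005] [ 0.61 -1.17 -4.91] [ 0.6   0.44 -0.48  1.92  0.27  0.84  0.05] 0.006923796664907788
[ 0.52062846 -0.17611512  0.1471918 ] [[-0.0777, 0.997, -0.0014], [0.997, 0.0777, 0.0008], [0.0009, -0.0014, -1.0]] 0.11879179932041445
scene module_hole_transformer [(0.95, array([378.5, 172.5]), array([ 0.5137, -0.1094,  0.1228]))]
scene module_hole_light [(0.96, array([432.3, 136.1]), array([ 0.5321, -0.3334,  0.1228]))]
scene power_module [(0.59, array([403.2, 157.1]), array([ 0.5206, -0.2074,  0.1188]))]
scene balance_point [(0.79, array([396.5, 152.3]), array([ 0.525 , -0.1817,  0.1488]))]
scene pin_transformer [(0.86, array([376.1, 194.3]), array([ 0.5058, -0.1015,  0.044 ]))]
scene pin_light [(0.65, array([423.9, 155.8]), array([ 0.538 , -0.3221,  0.044 ]))]
side module_hole_transformer [(0.46, array([313.9, 281.3]), array([ 0.5184, -0.3111,  0.1228]))]
side module_hole_light [(0.57, array([318.4, 288. ]), array([ 0.5263, -0.3265,  0.1228]))]
side power_module [(0.72, array([311.8, 244.6]), array([ 0.5163, -0.214 ,  0.1188]))]
side balance_point []
side pin_transformer [(0.61, array([310.6, 233.7]), array([ 0.5149, -0.1064,  0.044 ]))]
side pin_light [(0.84, array([319.6, 311.7]), array([ 0.5292, -0.3239,  0.044 ]))]
wrist module_hole_transformer [(0.87, array([320.4, 109.1]), array([ 0.5156, -0.1059,  0.1228]))]
wrist module_hole_light [(0.33, array([459.9,  28. ]), array([ 0.5829, -0.0544,  0.1228]))]
wrist power_module [(0.96, array([320.8, 303.5]), array([ 0.5243, -0.2168,  0.1188]))]
wrist balance_point [(0.83, array([321.6, 277.2]), array([ 0.5218, -0.1801,  0.1488]))]
wrist pin_transformer [(0.74, array([320.2, 112.1]), array([ 0.5155, -0.108 ,  0.044 ]))]
wrist pin_light []
```

View pics/c6.png

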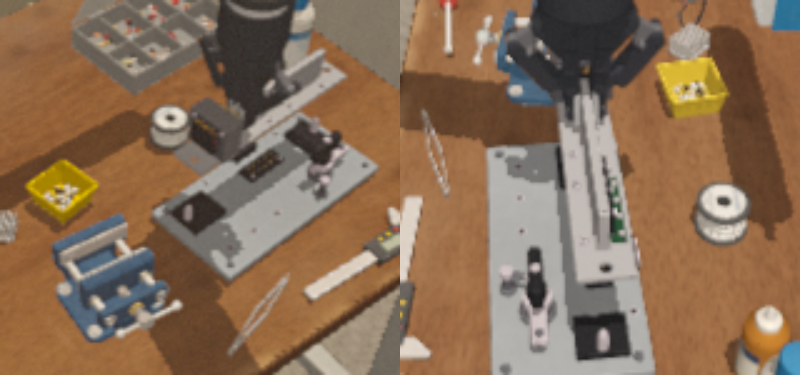

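The module hangs over the fixture with its transformer end away from the knob. Its light hole, at right crop (605,268), is in line with the pin at (603,335), within about 2 mm. I'm lowering to 3 cm.

Request:
{"fn": "drive_tool", "kwargs": {"targets": [[-1,-0.001,0,0.01,0,0,0],[-1,-0.001,0,0.02,0,0,0],[-1,-0.001,0,0.03,0,0,0],[-1,-0.001,0,0.04,0,0,0],[-1,-0.001,0,0.045,0,0,0],[-1,-0.001,0,0.045,0,0,0],[-1,-0.001,0,0.045,0,0,0],[-1,-0.001,0,0.045,0,0,0],[-1,-0.001,0,0.045,0,0,0],[-1,-0.001,0,0.045,0,0,0]]}}

```text
time_s: 20.8
ee_pos: [0.5211, -0.1778, 0.1032]
orientation: [[-0.077, 0.997, 0.0], [0.997, 0.077, -0.0], [-0.0, 0.0, -1.0]]
ft_force: [-0.0, -0.2, -5.4]
width: 0.007
grasp_force: 88.2
```

Run:
```python
from h import *
s=monitor.get_state();print(s["moment"].round(3),s["ft_force"].round(2),abs(s["joint_velocities"]).max(),s["ee_pos"],s["grasp_force"])
u=s["ee_pos"][2]-.0284
for n in("scene","side","wrist"):
    p=imaging.read_camera(n);save(n+"7",p["image"]);f=watz if n=="wrist" else atz
    for q,z in dict(module_hole_transformer=u+.004,module_hole_light=u+.004,pin_transformer=.044,pin_light=.044).items():
        print(n,q,[(round(float(r["conf"]),2),np.round(r["uv"],1),f(p,r["uv"],z).round(4)) for r in imaging.spot_point(q,p)[:1]])
a=cv2.imread("pics/wrist7.png")[70:170,240:400];b=cv2.imread("pics/side7.png")[220:340,260:380]
cv2.imwrite("pics/c7.png",np.hstack([cv2.resize(a,(400,250)),cv2.resize(b[:75],(400,250))]) if 0 else np.hstack([cv2.resize(a,(400,250),interpolation=2),cv2.resize(b[25:100],(400,250),interpolation=2)]))
```

```text
[ 0.007 -0.03   0.004] [-0.02 -0.15 -5.38] 0.0011861703668001285 [ 0.5211057  -0.17775272  0.10315775] 88.18698406219482
scene module_hole_transformer [(0.6, array([375.6, 184.2]), array([ 0.514 , -0.1033,  0.0788]))]
scene module_hole_light [(0.55, array([427.5, 148.4]), array([ 0.5321, -0.3237,  0.0788]))]
scene pin_transformer [(0.68, array([374.8, 190.7]), array([ 0.5186, -0.1073,  0.044 ]))]
scene pin_light []
side module_hole_transformer []
side module_hole_light [(0.55, array([322.5, 303.7]), array([ 0.5342, -0.3297,  0.0788]))]
side pin_transformer [(0.71, array([309.4, 234.3]), array([ 0.5119, -0.1084,  0.044 ]))]
side pin_light [(0.66, array([320.2, 312.5]), array([ 0.5303, -0.3257,  0.044 ]))]
wrist module_hole_transformer [(0.8, array([318.4, 108.4]), array([ 0.5147, -0.1066,  0.0788]))]
wrist module_hole_light []
wrist pin_transformer [(0.79, array([321.6, 109.4]), array([ 0.5163, -0.1069,  0.044 ]))]
wrist pin_light []
```

View pics/c7.png

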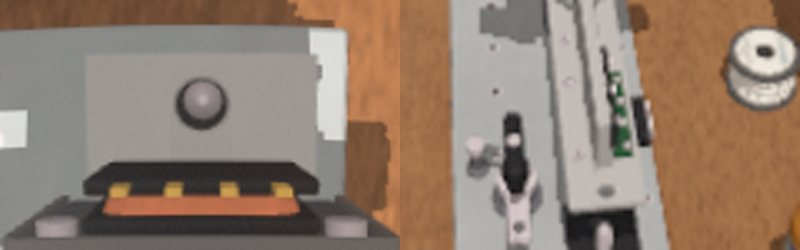

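The wrist view shows the pin tip (203,100) almost concentric in the transformer-end hole (202,103). In the side view the light-end hole is in line over its pin, and the arm is still, so I'm handing in.

```bash
python3 -c "
from h import *
print(ticket.sign_off())"
```

```text
the job is handed in; nothing more can be done
None
```

The clamp is fully open and released. The module is gripped 2–3 mm from its balance point and held still and level about 3 cm above the pin tips, holes lined up to within about 2 mm and transformer end away from the knob; the job is handed in.

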